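# Seat a camera in the hexagonal test head and start the test

### The arm

A 7-joint arm with a two-finger parallel gripper is mounted at the origin on the work surface. World frame = base frame: x ahead of the robot, y to its left, z up, the work surface at z = 0. Lengths are in m, angles in rad, forces in N, time in s.
With the tool pointing down it reaches from about 0.35 to 0.9 m from the base axis. Payload 19.9 kg.
Tool frame: the origin (TCP) lies between the finger pads; the fingertips stand 19 mm ahead of it and the grasp point (between the pads) is the TCP; z points along the fingers, y is the line along which they close (so a half turn about z gives the same grasp; the last joint's range is limited). The gripper opens to 94 mm and grips with 3 to 60 N. Pads are 16 mm wide; open, the fingers measure 119 mm over their backs; the gripper's body (75 mm by 177 mm) begins 78 mm behind the grasp point.
Start: joints at [1.288, 0.417, -0.01, 1.614, 0.005, 1.111, -0.053], TCP at [0.15, -0.607, 0.224] pointing down, gripper open.
Joint ranges: [-2.81, 2.81], [-0.39, 2.02], [-1.27, 1.25], [0.06, 2.57], [-1.19, 4.33], [0.19, 2], [-2.82, 2.82]. Speed limits (rad/s): [1.89, 1.89, 2.39, 2.39, 3.01, 3.01, 3.01].

### API

Orientations are given as a 3x3 rotation matrix whose columns are the frame's x, y, z axes.
In Python, from rig import robot gives the robot as it stands. Calls block until the motion is done:
- robot.move_ptp(position, orientation): joint-space move of the TCP to a pose.
- robot.move_linear(position, velocity=0.15, frame=None, threshold=None): straight line of the TCP; frame=None keeps the orientation; velocity is the mean speed in m/s. With threshold (N) it stops when the force on the tool has changed by that much, and returns True; else False.
- robot.goto_joints(angles): joint-space move.
- robot.gripper_to(opening): finger opening in m; the grip force is fixed at half the most; returns when the fingers have stopped.
- robot.pause(seconds).
- robot.ik(position, orientation): joint angles nearest the present ones, or None.
- robot.get_state(): the state.
- robot.grab_frame(name): name is "side" or "top" or "wrist"; returns the picture (384x512x3 uint8, red, green, blue); there is no depth.
- robot.camera_info(name): a dict with "fx", "fy", "cx", "cy" (pixels), "rvec" (rotation vector, rad) and "tvec" (3), from world to camera coordinates, as OpenCV has them. Camera axes: x right, y down, z forward; pixel columns grow to the right and rows downward; lengths in m; the calibration is good to about 2 mm. A picture is of the moment at which its call begins: read the wrist's pose just before it. camera_info takes no time and is no camera call; for the wrist camera it gives the pose at the moment of the call.
A pose or a line that the arm cannot do raises robot.PlanningError and nothing moves.
- robot.sign_off(): hands the job in; it is judged then, once.
The state is a dict: "time": time; "qpos": joint angles; "joint_vel": joint speeds; "effort": joint torques, N m; "ee_pos": TCP position; "tool_rot": TCP orientation; "force": force on the tool from outside, world axes, zero at the start; "moment": the same for the moment, N m; "opening": finger opening in m; "grasp_force": force on a finger pad.
Only numpy, scipy, OpenCV 4.12 (cv2) and the standard library are available. Lean on these libraries where they do the work, as an engineer would, in place of code of your own. Each camera call takes 0.05 s, during which the arm holds its last target. There are 200 camera calls.

### The job

The camera with the hexagonal foot is due for its shutter test: set it foot down on the head of the test stand and, pressing, turn it bit by bit until the foot drops fully home in the hexagonal recess, then let go of it. Only after that, press the big round test button on the console right down and let it spring back. Leave the camera seated and the spare lens, the jar and the other camera standing where they are.

Things in the scene. Friction and masses are not known exactly. Their poses are not given: they have to be found in the camera images.
- camera: The camera to test: 0.6 kg, 134 mm wide (its y), 42 mm deep (x), 120 mm high, black with bare metal top and bottom plates, no lens, a capped round mount 9 mm proud on its front (-x). Origin: centre of the underside of its hexagonal foot; z up. The body lies 14 to 84 mm above the origin, the finder hump above that. Starts upright on the bench, within about 45 degrees of facing the robot.
- foot (a point): The same point as the camera's origin. The foot is a bare metal regular hexagonal prism under the body, 14 mm high, 64 mm across flats, 74 mm across corners (two corners on the camera's x axis); its lower 3 mm taper in by about 2 mm.
- hump (a point): Centre of the finder hump, 102 mm straight above the centre of the foot: a block 42 mm deep (camera x) by 46 mm wide (camera y), 84 to 120 mm above the foot's underside, with flat upright front and back: the place to grip the camera from above, across x. Nothing else stands in the way of fingers that reach no lower than 80 mm.
- stand: The test stand, fixed to the bench: a grey plate 150 mm square, 14 mm thick, a short post and a metal head about 110 mm across whose flat bright rim lies 60 mm above the bench. The head holds the hexagonal recess. Origin: centre of the plate's underside, under the recess.
- recess (a point): Centre of the recess's dark floor, 50 mm above the bench. Regular hexagon, 67 mm across flats, 10 mm deep. The head is clamped at any angle about the vertical, new each time and NOT shown by this point's axes: see it or feel for it. The foot enters at any of six turns, within about 5 degrees; else it rests on the rim. The head does not yield. When home, the camera's origin is here, facing any way.
- test_button_top (a point): Centre of the top of the test button, about 60 mm above the bench: a round grey button 44 mm across in a dark collar, 8 mm proud of it, on the console, a fixed black box 120 x 150 mm, top 40 mm above the bench, which also has a green display and a small knob 26 mm across, 12 mm high, 80 mm from the button. The point moves down with the button.
- test_button (a joint): Travel of the test button in m: 0 up, 0.008 fully down. It moves straight down, takes about 2 N to start and 6 N to bottom, and springs back up by itself.
- lens: A spare lens standing on end, black, 68 mm across, 76 mm high; a bystander. Origin under its centre.
- jar: A closed glass jar with a green lid, 66 mm across, 75 mm high; a bystander. Origin under its centre.
- rangefinder: Another camera, flat-topped, with a short lens and no hexagonal foot, 125 x 33 mm, 77 mm high; a bystander. Origin under its centre.
There are look-alikes about, which are no part of the job. What is shaped like the part that bears test_button_top but pink is not meant.

How it is judged:
By the outcome, as a careful person would: the job done as asked, in the order asked, and still so for the second after the job is handed in, with the robot touching nothing.
It also fails if it takes over 56 s, if anything falls off the work surface, if the arm or the gripper's body presses on something with over 40 N, if the wrist force passes 120 N, or if a joint passes its speed limit or range.

## Working session

There is one attempt and no reset: what is moved stays moved. The work goes in short steps, each a Python script; the robot and the scene stay as the last script left them, time stands still between calls to the robot, and variables do not carry over. Pictures are saved under pics/ and viewed, at most 10 in all, crops included, and the job is handed in when it is done.

```bash
mkdir -p pics; ls; python3 - <<'E'
from rig import robot
import cv2,numpy as np
for n in ("top","side"):
    im=robot.grab_frame(n); cv2.imwrite(f"pics/{n}0.png",im[:,:,::-1]); i=robot.camera_info(n)
    R=cv2.Rodrigues(np.array(i["rvec"],float))[0]; print(n,i["fx"],i["cx"],i["cy"],"pos",(-R.T@np.array(i["tvec"])).round(3),"fwd",R[2].round(2))
E
```

```text
pics
top 441.295779975048 251.98470163235802 193.96217969872313 pos [0.3   0.107 1.414] fwd [ 0.16 -0.01 -0.99]
side 354.5321863176525 254.49906905340237 190.28263813868054 pos [ 0.268 -0.642  0.706] fwd [ 0.27  0.73 -0.62]
```

View pics/top0.png

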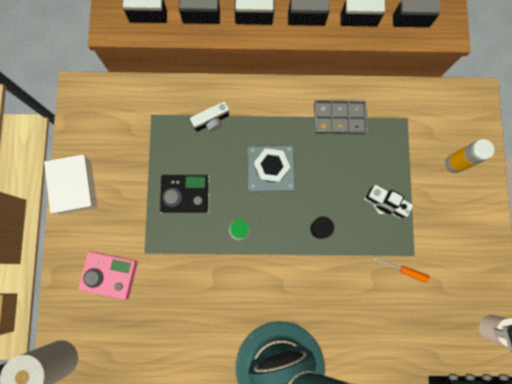

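View pics/side0.png

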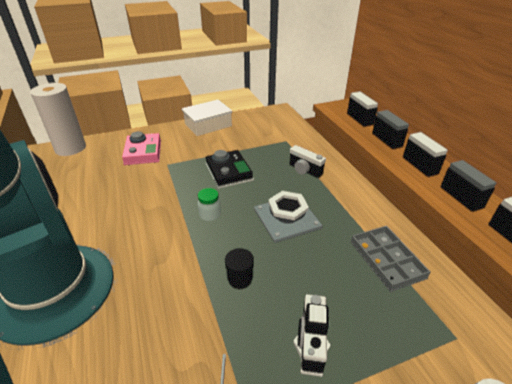

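Top view: the test camera (with hump, bare metal plates) is at about (388,201), the stand head at (271,166), the black console at (185,194), and its big button at (172,197).

Possible confusions:
- **Camera:** the test camera is at (388,201). The flat-topped rangefinder is at (210,115), and there are shelf cameras along the top edge. I choose (388,201).
- **Console:** the black one is at (185,194) and the pink one, not meant, at (107,275).
- **Button:** the big button is at (172,197) and the small knob at (198,201).

```bash
cat > h.py <<'E'
from rig import robot
import cv2,numpy as np
def ray(info,uv):
    R=cv2.Rodrigues(np.array(info["rvec"],float))[0]; c=-R.T@np.array(info["tvec"],float).ravel()
    d=R.T@np.array([(uv[0]-info["cx"])/info["fx"],(uv[1]-info["cy"])/info["fy"],1.]); return c,d
def toplane(info,uv,z):
    c,d=ray(info,uv); return (c+d*(z-c[2])/d[2])
def tri(obs):
    A=np.zeros((3,3));b=np.zeros(3)
    for i,uv in obs:
        c,d=ray(i,uv); d=d/np.linalg.norm(d); P=np.eye(3)-np.outer(d,d); A+=P;b+=P@c
    return np.linalg.solve(A,b)
def down(yaw):  # tool z down, tool y (closing) along world yaw
    y=np.array([np.cos(yaw),np.sin(yaw),0]); z=np.array([0,0,-1.]); return np.column_stack([np.cross(y,z),y,z])
E
python3 - <<'E'
from h import *
t=cv2.imread("pics/top0.png"); s=cv2.imread("pics/side0.png")
def crop(im,x,y,w=66,h=50,k=6): return cv2.resize(im[y:y+h,x:x+w],None,fx=k,fy=k,interpolation=cv2.INTER_CUBIC)
a=np.hstack([crop(t,356,176),crop(t,238,142)]); b=np.hstack([crop(t,152,168),crop(s,285,290,132,100,3)])
cv2.imwrite("pics/crops.png",np.vstack([a,b]))
ti=robot.camera_info("top")
for n,uv,z in (("hump",(391,197),.12),("recess",(271,165),.06),("button",(172,197),.06),("knob",(198,201),.052),("lens",(322,227),.076),("jar",(239,229),.075),("rf",(210,115),.077)): print(n,toplane(ti,uv,z).round(3))
print(robot.get_state()["time"], robot.get_state()["tool_rot"])
w=robot.camera_info("wrist");R=cv2.Rodrigues(np.array(w["rvec"],float))[0];print("wrist",w["fx"],(-R.T@np.array(w["tvec"])).round(3),R.round(2))
E
```

```text
Traceback (most recent call last):
ValueError: all the input array dimensions except for the concatenation axis must match exactly, but along dimension 0, the array at index 0 has size 300 and the array at index 1 has size 282
```

```bash
python3 - <<'E'
from h import *
t=cv2.imread("pics/top0.png"); s=cv2.imread("pics/side0.png")
def crop(im,x,y,w=66,h=50,k=6): return cv2.resize(cv2.resize(im[y:y+h,x:x+w],None,fx=k,fy=k,interpolation=cv2.INTER_CUBIC),(396,300))
a=np.hstack([crop(t,356,176),crop(t,238,142)]); b=np.hstack([crop(t,152,168),crop(s,260,284,132,100,3)])
cv2.imwrite("pics/crops.png",np.vstack([a,b]))
ti=robot.camera_info("top")
for n,uv,z in (("hump",(391,197),.12),("recess",(271,165),.06),("button",(172,197),.06),("knob",(198,201),.052),("lens",(322,227),.076),("jar",(239,229),.075),("rf",(210,115),.077)): print(n,toplane(ti,uv,z).round(3))
print(robot.get_state()["time"], np.round(robot.get_state()["tool_rot"],2))
w=robot.camera_info("wrist");R=cv2.Rodrigues(np.array(w["rvec"],float))[0];print("wrist",w["fx"],(-R.T@np.array(w["tvec"])).round(3),R.round(2))
E
```

```text
hump [ 0.509 -0.324  0.12 ]
recess [0.616 0.031 0.06 ]
button [0.511 0.338 0.06 ]
knob [0.501 0.258 0.052]
lens [ 0.421 -0.124  0.076]
jar [0.413 0.128 0.075]
rf [0.772 0.225 0.077]
0.1 [[ 0.97  0.24 -0.  ]
 [ 0.24 -0.97  0.  ]
 [-0.   -0.   -1.  ]]
wrist 327.49427879631344 [ 0.22  -0.589  0.385] [[ 0.24 -0.97 -0.  ]
 [-0.94 -0.23  0.25]
 [-0.24 -0.06 -0.97]]
```

View pics/crops.png

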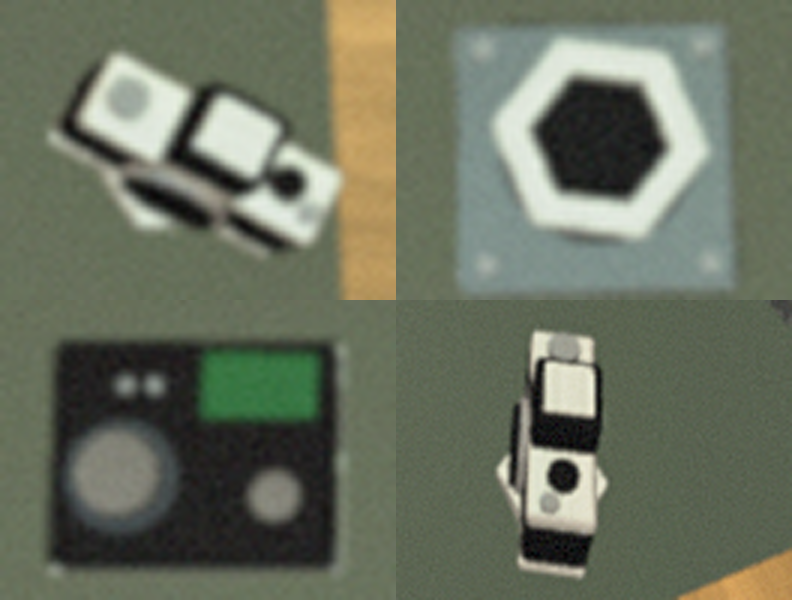

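The crops show the camera with its hexagonal foot and hump, the hump top at about (395.7,198.8) in the top picture and its yaw about -27°. The recess's dark hexagon is centred near (338,165 → top 271.5,165) with a corner axis about 5° off image-horizontal. The button is at (171.2,196.8). I'll hover over the hump and refine with the wrist camera.

```bash
python3 - <<'E'
from h import *
ti=robot.camera_info("top")
p=toplane(ti,(395.7,198.8),.12); r=toplane(ti,(238+(600-396)/6,142+138/6),.055); print(p,r,toplane(ti,(171.2,196.8),.06))
for y in (-27,153):
    print(y,np.round(robot.ik([p[0],p[1],.26],down(np.radians(y))),2))
    for yy in (y-8.5,y-68.5,y+51.5):
        q=robot.ik([r[0],r[1],.26],down(np.radians(yy))); print("  ",yy,None if q is None else np.round(q,2))
robot.move_ptp([p[0],p[1],.26],down(np.radians(-27)))
i=robot.camera_info("wrist"); s=robot.get_state(); im=robot.grab_frame("wrist"); cv2.imwrite("pics/w1.png",im[:,:,::-1])
import json; json.dump({k:np.array(v).tolist() for k,v in i.items()},open("w1.json","w"))
uv=cv2.projectPoints(np.array([[p[0],p[1],.12]]),np.array(i["rvec"],float),np.array(i["tvec"],float),np.array([[i["fx"],0,i["cx"]],[0,i["fy"],i["cy"]],[0,0,1]]),None)[0]
print(uv,s["time"],s["qpos"],s["ee_pos"])
E
```

```text
[ 0.50365192 -0.33796077  0.12      ] [0.61755085 0.02740484 0.055     ] [0.51156027 0.34009272 0.06      ]
-27 [ 0.8   0.37 -0.34  1.61  0.13  1.18 -0.04]
   -35.5 [ 0.44  0.47 -0.73  1.57  0.32  1.23 -0.97]
   -95.5 [ 0.4   0.45 -0.67  1.57  0.29  1.22 -1.99]
   24.5 [ 0.47  0.48 -0.78  1.57  0.35  1.24  0.06]
153 [-0.21  0.56  1.08  1.65 -0.52  1.25 -2.64]
   144.5 [ 0.65  0.6  -1.08  1.57  0.54  1.31  2.01]
   84.5 [ 0.53  0.51 -0.88  1.57  0.41  1.26  1.06]
   204.5 [-0.83  0.59  1.08  1.62 -0.54  1.27 -2.36]
[[[259.15919164 190.65030322]]] 1.7333 [ 0.80384949  0.37405381 -0.33988766  1.6121046   0.13275374  1.17847243
 -0.03914464] [ 0.50273494 -0.33936545  0.25981806]
```

View pics/w1.png

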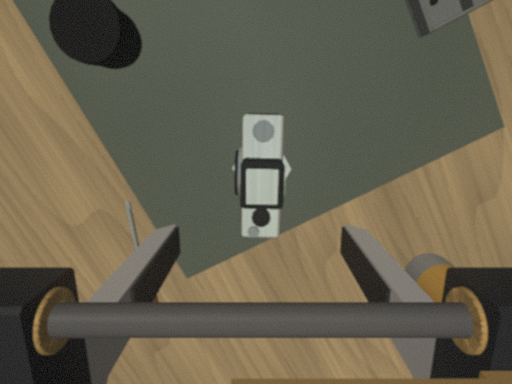

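Wrist view: hump centred at about (263,183), and the long axis near vertical from (263,114) to (261,238), so the yaw is nearly right. Next I measure the plate with masks, then grasp.

```bash
python3 - <<'E'
from h import *
import json
i=json.load(open("w1.json")); im=cv2.imread("pics/w1.png")
roi=np.zeros(im.shape[:2],np.uint8); roi[100:250,228:300]=1
hsv=cv2.cvtColor(im,cv2.COLOR_BGR2HSV)
m=((im.min(2)>150)&(hsv[...,1]<45)&(roi>0)).astype(np.uint8)
cs=[c for c in cv2.findContours(m,cv2.RETR_EXTERNAL,cv2.CHAIN_APPROX_NONE)[0] if cv2.contourArea(c)>100]
for c in cs:
    r=cv2.minAreaRect(c); b=cv2.boxPoints(r); P=np.array([toplane(i,q,.12)[:2] for q in b]); Q=np.array([toplane(i,q,.084)[:2] for q in b])
    print(np.round(r[0],1),np.round(r[1],1),round(r[2],1),"c120",P.mean(0).round(4),"c84",Q.mean(0).round(4),"edge yaw",[round(float(np.degrees(np.arctan2(*(Q[(k+1)%4]-Q[k])[::-1]))),1) for k in range(2)])
E
```

```text
[268.5 222.6] [17.7 27.1] 6.3 c120 [ 0.4971 -0.3705] c84 [ 0.4924 -0.3819] edge yaw [56.8, -33.7]
[248. 222.] [26. 10.] 90.0 c120 [ 0.4797 -0.3609] c84 [ 0.4729 -0.3712] edge yaw [-27.1, -117.4]
[262. 186.] [34. 30.] 90.0 c120 [ 0.508  -0.3354] c84 [ 0.5046 -0.3426] edge yaw [-27.1, -116.4]
[262. 136.] [42. 38.] 90.0 c120 [ 0.529  -0.2941] c84 [ 0.5281 -0.2964] edge yaw [-27.1, -116.2]
```

```bash
python3 - <<'E'
from h import *
import json
i=json.load(open("w1.json")); im=cv2.imread("pics/w1.png")
g=im[:,250:276].astype(float).mean((1,2)); 
d=np.diff(g); a=100+np.argmax(d[100:130])+1; b=225+np.argmin(d[225:255])+1
print(a,b,d[108:120].round(),d[230:244].round())
P=toplane(i,(263,a),.084);Q=toplane(i,(261,b),.084); m=(P+Q)/2; print("len",np.linalg.norm(P-Q),"mid",m,"yaw",np.degrees(np.arctan2(*(P-Q)[1::-1]))-90)
for r in (145,185,): print(r,im[r,232:296].mean(1).round().astype(int))
for u in ((243.5,145),(282.5,145)): print(toplane(i,u,.084))
E
```

```text
115 237 [-0.  0. -1. -7. -3. 34. 43. 18.  4. -1. -2. -7.] [ -0.   1.   0.   1.  -2. -15. -27. -22.  -5.   2.   3.   3.   3.   3.]
len 0.12989048309820742 mid [ 0.50811027 -0.33553416  0.084     ] yaw -27.96053120324415
145 [ 88  85  91  88  85  88  87  88  87 103 127 160 176 177 176 179 175 174
 182 175 176 173 182 181 181 178 176 176 180 178 177 181 182 183 179 184
 182 180 179 181 183 177 173 179 177 182 182 178 164 142 115  97  88  90
  90  81  88  87  85  86  88  86  86  87]
185 [ 85  83  67  50  54  89 110 107  75  54  47  39  48  95 148 179 176 178
 174 172 177 173 174 171 176 179 182 181 174 177 178 180 179 180 176 176
 175 173 171 174 178 178 182 183 174 155 109  59  47  41  45  77 101 110
  94  86  88  85  84  87  83  88  86  84]
[ 0.50733992 -0.29558164  0.084     ]
[ 0.54279188 -0.31374617  0.084     ]
```

```bash
python3 - <<'E'
from h import *
import json
y=np.radians(-27.3); x,yy=.5078,-.3357
e=np.array(robot.get_state()["ee_pos"])
robot.move_linear([x,yy,.155],velocity=.15,frame=down(y)); hit=robot.move_linear([x,yy,.105],velocity=.1,threshold=8); print("hit",hit)
robot.gripper_to(.03); s=robot.get_state(); print(s["opening"],s["grasp_force"],s["ee_pos"],s["force"],s["time"])
robot.move_linear([x,yy,.26],velocity=.15)
robot.move_linear([.56,-.13,.26],velocity=.25)
s=robot.get_state();print(s["opening"],s["force"],s["ee_pos"],s["time"],np.round(s["tool_rot"],3))
i=robot.camera_info("wrist"); im=robot.grab_frame("wrist"); cv2.imwrite("pics/w2.png",im[:,:,::-1])
json.dump({k:np.array(v).tolist() for k,v in i.items()},open("w2.json","w"))
E
```

```text
hit False
0.04188836106242165 29.848465025424957 [ 0.50766901 -0.33564812  0.10494077] [-1.44129581  1.27202198  0.3804869 ] 4.1333
0.0417176304942056 [-0.38678097 -0.68038899 -6.81692164] [ 0.55960262 -0.13154555  0.25974033] 6.3167 [[ 0.46   0.888 -0.001]
 [ 0.888 -0.46  -0.001]
 [-0.001 -0.    -1.   ]]
```

View pics/w2.png

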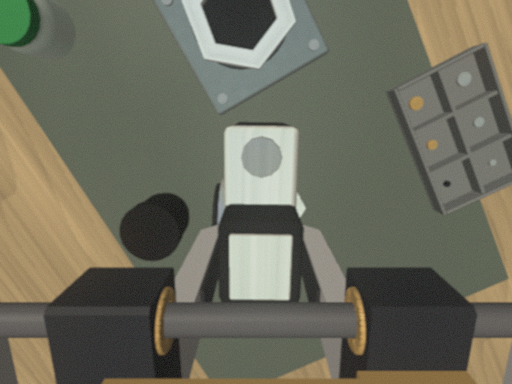

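The camera is held straight, its far body edge at row 126 (columns 224–298). The recess is cut off at the top of the frame (240,20), so I back off a little and measure both in one picture.

```bash
cat > meas.py <<'E'
from h import *
def hexmeas(im,i):
    "dark recess hexagon: opening centre on rim plane and angle mod 60 (deg)"
    g=cv2.cvtColor(im,cv2.COLOR_BGR2GRAY); m=(g>150).astype(np.uint8)
    cs,h=cv2.findContours(m,cv2.RETR_CCOMP,cv2.CHAIN_APPROX_NONE); out=[]
    for c,hh in zip(cs,h[0]):
        a=cv2.contourArea(c)
        if hh[3]>=0 and a>900:
            ap=cv2.approxPolyDP(c,.04*cv2.arcLength(c,True),True)[:,0]
            P=np.array([toplane(i,q,.06)[:2] for q in c[:,0]]); A=np.array([toplane(i,q,.06)[:2] for q in ap])
            M=cv2.moments(P.astype(np.float32)*1000); cen=np.array([M["m10"],M["m01"]])/M["m00"]/1000
            d=P-cen; r=np.hypot(*d.T); t=np.arctan2(*d.T[::-1]); ang=np.degrees(np.angle(np.sum(r**12*np.exp(6j*t))))/6
            out.append((a,len(ap),cen,ang,(np.hypot(*(A-cen).T)*1e3).round(1),np.degrees(np.arctan2(*(A-cen).T[::-1])).round(1)))
    return out
E
python3 - <<'E'
from meas import *
import json
robot.move_linear([.53,-.17,.30],velocity=.25)
robot.pause(.2)
i=robot.camera_info("wrist"); s=robot.get_state(); im=robot.grab_frame("wrist")[:,:,::-1].copy(); cv2.imwrite("pics/w3.png",im)
for o in hexmeas(im,i): print("hex",o)
t=cv2.imread("pics/top0.png"); 
for o in hexmeas(t,robot.camera_info("top")): print("top",o)
g=im[:,235:288].astype(float).mean((1,2)); d=np.diff(g); print(np.argsort(-d[100:150])[:3]+101,d[115:135].round())
ee=np.array(s["ee_pos"]); R=np.array(s["tool_rot"]); 
for z,row in ((ee[2]-.021,100+np.argmax(d[100:150])+.5),):
    P=toplane(i,(261,row),z); o=R.T@(P-ee); print("end in tool frame",o)
print(s["time"],ee)
E
```

```text
top (40108.5, 4, array([ 0.56634509, -0.00325213]), np.float64(-23.790710268743183), array([666.6, 465.8, 699.4, 467.7]), array([ -83.3, -120. ,   99. ,   62.5]))
[126 125 127] [  0.  -0.  -0.   1.  -1.  -7. -20. -21.   4.  44.  52.  29.  12.   4.
   1.   0.   1.   0.   0.  -0.]
end in tool frame [0.06623931 0.00145532 0.02100799]
6.975 [ 0.52993183 -0.16960251  0.29937207]
```

View pics/w3.png

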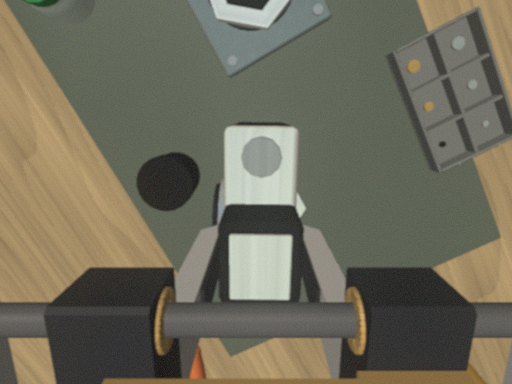

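The recess slid up, out of frame (250,8): I moved the wrong way. I'll step closer and sideways so the recess lies beside the held camera.

```bash
sed -i 's/a>900/200<a<15000/' meas.py; python3 - <<'E'
from meas import *
robot.move_linear([.645,-.10,.28],velocity=.25)
robot.pause(.2)
i=robot.camera_info("wrist"); s=robot.get_state(); im=robot.grab_frame("wrist")[:,:,::-1].copy(); cv2.imwrite("pics/w4.png",im)
for o in hexmeas(im,i): print("hex",o)
t=cv2.imread("pics/top0.png"); 
for o in hexmeas(t,robot.camera_info("top")): print("top",o)
print(s["time"],s["ee_pos"])
E
```

```text
hex (1094.5, 6, array([ 0.65704432, -0.08056241]), np.float64(-4.336610158560012), array([23.7, 25.1, 21.4, 20. , 24.3, 21.9]), array([  66.7,  -28.4,  -85.5,   36.9, -113. ,  163.1]))
hex (3444.0, 6, array([0.62032999, 0.0299853 ]), np.float64(23.315399724214682), array([38.5, 36.9, 39.1, 39. , 38.7, 37.5]), array([  84.3,   14.7,  -38.1,  -96.7, -154.2,  149.4]))
top (383.0, 6, array([0.61777742, 0.02901497]), np.float64(24.124665544155224), array([38.3, 37.2, 36.7, 39.1, 35. , 37.3]), array([  27.5,  -33. , -101.7, -159.2,  120.7,   77.9]))
top (250.5, 3, array([ 0.02360671, -0.54152405]), np.float64(-27.169112844348305), array([94.5, 42.1, 97.4]), array([ -81.4, -101.9,   90.6]))
top (895.0, 2, array([ 0.13900345, -0.47205733]), np.float64(27.790360137690968), array([123.1, 126. ]), array([-89.4,  86.3]))
top (844.0, 2, array([0.13747774, 0.49669067]), np.float64(29.686196327125245), array([137.1, 152.6]), array([ 85.4, -88.3]))
top (369.0, 8, array([0.26397979, 0.56462134]), np.float64(27.505072957267462), array([32.8, 32.6, 33.9, 33.4, 32.8, 32.6, 33.8, 33.4]), array([  19.8,  -17.7,  -71.9, -113.1, -160.4,  162.4,  108.4,   67.3]))
top (327.0, 5, array([ 0.28416914, -0.40392766]), np.float64(12.830983339422046), array([55. , 40.3, 40.2, 50.9, 36.5]), array([  79.6,   45.6,  -87.4, -108.3, -140.4]))
top (242.0, 4, array([0.29907458, 0.48542826]), np.float64(-12.270342073625526), array([33.4, 29.6, 32.9, 32.3]), array([  59. ,  -60.3, -123.2,  112.9]))
top (342.5, 4, array([0.28515498, 0.47262111]), np.float64(0.3872499092286257), array([122.5,  51.8,  88.3,  38.1]), array([  60.4,  -56.1, -167.5,  -41. ]))
top (216.0, 4, array([0.90970387, 0.77308657]), np.float64(-21.91786286800561), array([44.7, 15.2, 35.1, 52.4]), array([105.6,  95. ,  50. , -79. ]))
7.9167 [ 0.64467366 -0.10070079  0.28034881]
```

View pics/w4.png

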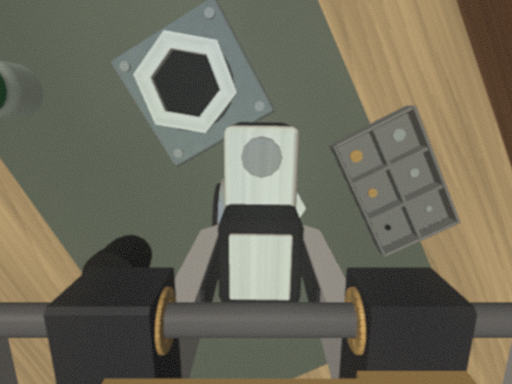

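The recess hexagon is at about (187,82) in the wrist view, centred at about (0.619, 0.030) with corner angle 23.5° mod 60. That puts camera yaw at about -36.5°. I go above it and lower by feel, turning in small steps if it rests on the rim.

```bash
python3 - <<'E'
from h import *
x,y=.6188,.0302
st=lambda:robot.get_state()
T=lambda a:down(np.radians(a))
robot.move_linear([x,y,.20],velocity=.2,frame=T(-34))
robot.pause(.1)
def press(x,y,a,th=12,v=.03):
    h=robot.move_linear([x,y,.153],velocity=v,frame=T(a),threshold=th); s=st()
    print(a,x,y,"hit",h,"z",round(float(s["ee_pos"][2]),4),"F",np.round(s["force"],1),"M",np.round(s["moment"],2),"t",s["time"]); return s["ee_pos"][2]
robot.move_linear([x,y,.172],velocity=.08)
z=press(x,y,-34)
if z>.160:
    for a in (-36,-37.5,-39,-40.5):
        robot.move_linear([x,y,z],velocity=.02,frame=T(a))
        if (z2:=press(x,y,a))<.160: break
E
```

```text
-34 0.6188 0.0302 hit True z 0.1546 F [-1.9  0.6  8.2] M [ 0.27  0.59 -0.09] t 10.0667
```

It dropped in, with TCP z 0.1546 against 0.155 expected when home. Next I release, retreat and check.

```bash
python3 - <<'E'
from h import *
robot.gripper_to(.075); s=robot.get_state(); print(s["opening"],s["force"])
p=np.array(s["ee_pos"]); robot.move_linear([p[0],p[1],.25],velocity=.15)
robot.move_linear([.56,.13,.25],velocity=.3)
w=robot.camera_info("wrist"); W=robot.grab_frame("wrist")[:,:,::-1]; S=robot.grab_frame("side")[:,:,::-1];Tt=robot.grab_frame("top")[:,:,::-1]
c=lambda im,x,y,w,h:cv2.resize(im[y:y+h,x:x+w],(396,300),interpolation=cv2.INTER_CUBIC)
cv2.imwrite("pics/chk.png",np.vstack([np.hstack([c(S,220,150,132,100),c(Tt,238,136,66,50)]),np.hstack([c(Tt,60,80,396,300),c(W,0,0,512,384)])]))
cv2.imwrite("pics/top1.png",Tt); print(robot.get_state()["time"])
E
```

```text
0.07492737452430216 [ 0.15642883  0.79126827 -0.39983106]
12.2333
```

View pics/chk.png

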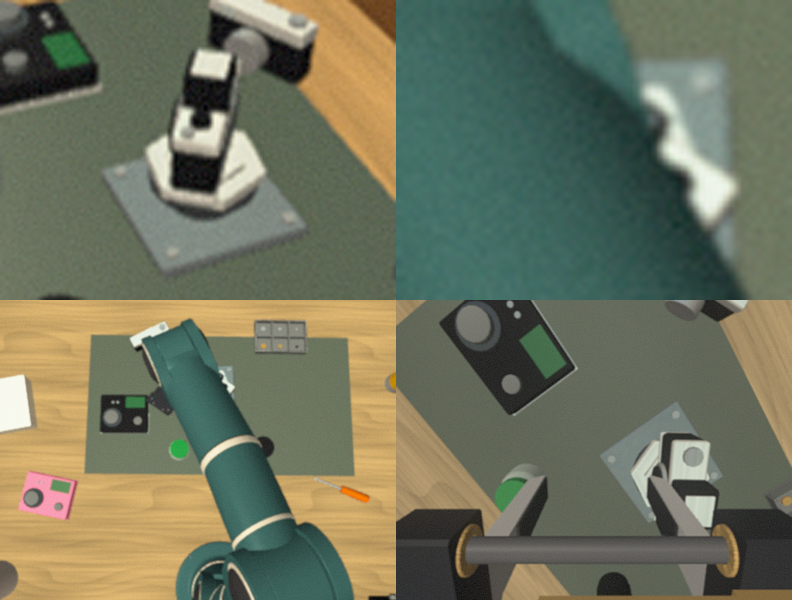

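The camera stands level in the head with its body close above the rim (side crop, about (205,150)), so it is home. Nothing else has moved. Now the button.

```bash
python3 - <<'E'
from h import *
w=robot.camera_info("wrist"); b=toplane(w,(102,34.6),.06); print("button wrist",b)
bx,by=(.5115+b[0])/2,(.340+b[1])/2
if abs(bx-.5115)>.006 or abs(by-.34)>.006: bx,by=.5115,.340
R=np.array(robot.get_state()["tool_rot"]); 
robot.move_ptp([bx,by,.2],R); robot.gripper_to(0.0)
robot.move_linear([bx,by,.095],velocity=.15); robot.pause(.1)
s=robot.get_state();print(bx,by,s["qpos"].round(2) if hasattr(s["qpos"],"round") else s["qpos"],s["force"],s["opening"])
h=robot.move_linear([bx,by,.066],velocity=.03,threshold=16); s=robot.get_state(); print("hit",h,s["ee_pos"],s["force"],s["time"])
S=robot.grab_frame("side")[:,:,::-1]
robot.pause(.2);print(robot.get_state()["force"],robot.get_state()["ee_pos"])
cv2.imwrite("pics/press.png",cv2.resize(S[130:230,180:312],(792,600),interpolation=cv2.INTER_CUBIC))
E
```

```text
button wrist [0.51489218 0.33744487 0.06      ]
0.5131960892384295 0.33872243694357385 [-0.25  0.6  -0.51  1.73  0.36  0.91 -1.51] [ 0.2894776  -0.8170809  -0.70532823] 0.00035246272019735385
hit True [0.5133798  0.33881075 0.07517457] [-3.1953445  -3.04056702 13.76047435] 15.9333
[-3.42767876 -2.48466501 14.10797989] [0.51337564 0.33881599 0.0751634 ]
```

View pics/press.png

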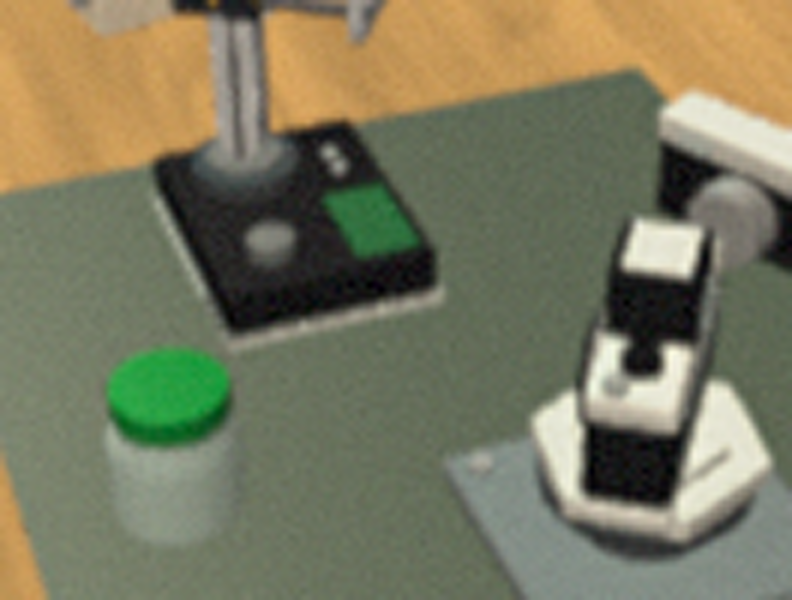

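The fingertips are centred on the big button (about (243,155) in the crop). The 14 N exceeds the 6 N needed to bottom it, but I push on to confirm a hard stop, then lift.

```bash
python3 - <<'E'
from h import *
p=np.array(robot.get_state()["ee_pos"])
h=robot.move_linear([p[0],p[1],.064],velocity=.02,threshold=16); robot.pause(.2); s=robot.get_state(); print("hit",h,s["ee_pos"],s["force"],s["time"])
E
```

```text
hit True [0.51342006 0.33880416 0.07514505] [-4.5252186  -2.9102574  14.25956672] 16.6167
```

A hard stop. While lifting I read the spring force step by step to confirm the full 8 mm travel.

```bash
python3 - <<'E'
from h import *
p=np.array(robot.get_state()["ee_pos"]); z=p[2]
for k in range(11):
    z+=.001; robot.move_linear([p[0],p[1],z],velocity=.02); robot.pause(.05); s=robot.get_state(); print(round(float(s["ee_pos"][2]),4),np.round(s["force"],1))
print(s["time"])
E
```

```text
0.076 [-1.2 -1.3  5.4]
0.077 [-1.5 -0.8  5.2]
0.0781 [-1.7 -1.2  4.7]
0.0791 [-1.5 -1.6  3.6]
0.0801 [-1.9 -0.8  3.3]
0.0811 [-1.5 -1.1  3.5]
0.0821 [-1.2 -1.7  2.3]
0.0832 [-0.3 -0.   0.8]
0.0841 [ 0.   1.2 -0.2]
0.0851 [ 0.2 -0.   0.2]
0.0862 [-0.2  0.3  0.6]
19.9167
```

The spring ran from 6 N to 2 N over 8 mm (0.075 to 0.083), so the button went fully down and came back. I retreat and take a final look with the arm clear.

```bash
python3 - <<'E'
from h import *
p=np.array(robot.get_state()["ee_pos"]); robot.move_linear([p[0],p[1],.22],velocity=.2); robot.pause(.3)
S=robot.grab_frame("side")[:,:,::-1];Tt=robot.grab_frame("top")[:,:,::-1]
cv2.imwrite("pics/fin.png",np.hstack([cv2.resize(S[120:320,160:360],(400,400)),cv2.resize(Tt[80:280,140:340],(400,400))])); print(robot.get_state()["time"])
E
```

```text
21.1333
```

View pics/fin.png

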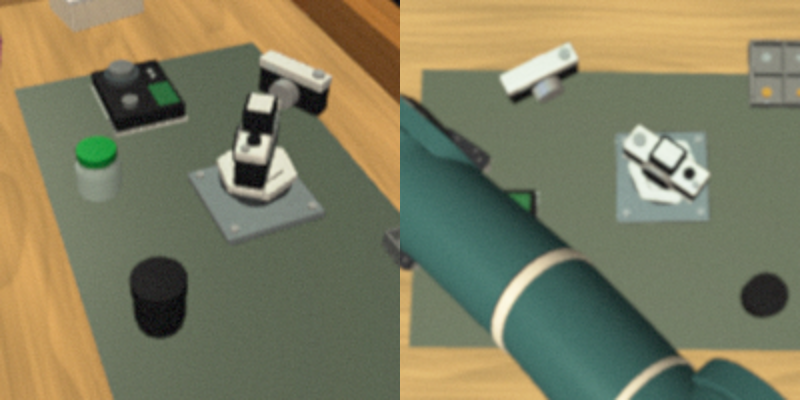

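The camera is seated (hump top at (262,102) side and (668,153) top), the button is up, and the lens, jar and rangefinder are in place. I check the hump height numerically and sign off if it is about 0.17.

```bash
python3 - <<'E'
from h import *
p=tri([(robot.camera_info("side"),(291,171)),(robot.camera_info("top"),(274,156.5))]); print(p)
if p[2]<.177: print(robot.sign_off())
E
```

```text
[0.61760192 0.02792402 0.16995356]
the job is handed in; nothing more can be done
None
```

The job is handed in: the camera dropped home in the recess on the first press, so it never had to be turned under pressure, and I let go of it. The test button then went fully down and sprang back, and the lens, jar and other camera stand where they were.

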